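# Unclip the orange relay from the rail by its tab

## Robot

A 6-joint arm with a two-finger parallel gripper is mounted at the origin on a cart in front of the work surface, level with it; the furniture and walls round the work are solid. World frame = base frame: x ahead of the robot, y to its left, z up, the work surface at z = 0. Lengths are in m, angles in rad, forces in N, time in s.
With the tool pointing down it reaches from about 0.375 to 0.825 m from the base axis. Payload 5.5 kg.
Tool frame: the origin (TCP) lies at the very end of the fingers, on their centre line; the grasp point (between the pads) lies 19 mm behind it (grip_point_offset is the distance from the TCP to the grasp point, in m); y points along the fingers, z is the direction in which the jaws open and shut, and the axes are right-handed (so a half turn about y gives the same grasp; the last joint's range is limited). The gripper opens to 85 mm and grips with 20 to 120 N. Pads are 22 mm wide; open, the fingers measure 114 mm over their backs; the gripper's body (76 mm by 85 mm) begins 54 mm behind the grasp point. The pads swing forward as they close: fully open they stand 13 mm farther back than shut.
Start: joints at [1.338, 0.314, -0.047, 1.21, 0, 1.571], TCP at [0.138, 0.584, 0.231] pointing down, gripper open.
Joint ranges: [-2.67, 2.67], [-0.69, 1.73], [-1.03, 1.25], [-2.08, 2.16], [-1.42, 1.45], [-3.14, 3.14]. Speed limits (rad/s): [2.39, 2.39, 3.01, 3.14, 3.14, 3.14].

## Interface

Orientations are given as a unit quaternion [x, y, z, w].
In Python, from workcell import * gives the robot as it stands.
- The arm moves only by the tool apply_moves, never from a script. Its argument "moves" is a list of rows, each a list of 5 numbers: the closure, from -1 (fully open) to 1 (shut), then the shift along the tool's x, y, z in cm, then the turn about the tool's y in degrees. In form: [[claw, x, y, z, spin], ...]. A call has 1 to 12 rows; each row is the pose to reach, as a shift and turn from the pose commanded when the call began, along the tool's axes at that moment; what a row does not reach only later rows make up. A row lasts 1/10 s, in which the tool goes at most 50 mm and 8.59 degrees, less where a joint would pass 70% of its speed; a pose out of reach is approached as far as the arm can. A call with a gripper value outside its range is refused whole. The fingers move at their own pace and stop on an object; "grip_force" is the grip in N (left out, the last holds). Time passes only in rows, so rows that repeat a pose let the fingers close. It gives the time, the measured TCP pose, the force and the opening at its end, in the units of the state.
- observe(): the state, without advancing time (a new reading comes with each control period).
- get_image(name): name is "scene" or "side" or "wrist"; returns the picture (420x560x3 uint8, red, green, blue); there is no depth.
- camera_info(name): a dict with "camera_matrix" (3x3 intrinsics, pixels), "extrinsics" (4x4, takes a point from camera to world coordinates). Camera axes: x right, y down, z forward; pixel columns grow to the right and rows downward; lengths in m; the calibration is good to about 2 mm. A picture is of the moment at which its call begins: read the wrist's pose just before it. camera_info takes no time and is no camera call; for the wrist camera it gives the pose at the moment of the call.
- job_done(): hands the job in, once; it reports no verdict.
The state is a dict: "time": time; "joint_pos": joint angles; "qvel": joint speeds; "tau": joint torques, N m; "position": TCP position; "tcp_rot": TCP orientation; "wrist_force": force on the tool from outside, world axes, zero at the start; "moment": the same for the moment, N m; "finger_gap": finger opening in m.
Only numpy, scipy, OpenCV 4.12 (cv2) and the standard library are available. Lean on these libraries where they do the work, as an engineer would, in place of code of your own. Each camera call takes 0.05 s, during which the arm holds its last target. There are 200 camera calls.

## Task

Two relays are clipped side by side on the rail of the wiring jig. Unclip the orange one: push its upright orange tab back, away from the sprung yellow catch strip, so that its near edge comes up past the catch, and leave it leaning back at rest on the black sloping cradle behind the rail, opposite its own place. Leave the grey relay clipped and upright where it is.

Things in the scene. Friction and masses are not known exactly. Their poses are not given: they have to be found in the camera images.
- rail_jig: Wiring jig fixed to the bench: grey board 172 x 210 x 12 mm with an aluminium rail 94 x 200 mm on it, rail top 24 mm above the bench. Origin on the bench under the rail's middle; x points across the rail from the catch side (near the robot) to the cradle side, y along the rail, z up. Board spans x -65 to +107 mm. A fixed lip 3.5 mm high at x = +40 mm stops the feet; a relay tips over it.
- catch_rod (a point): Middle of the sprung catch rod (diameter 10 mm, along the rail's near side, carried by a yellow strip whose top is 42 mm above the bench). It overlaps the near edge of both relays' feet by 2 mm and yields 8 mm toward the jig's -x. Axes as the jig's.
- cradle (a point): Middle of the upper face of the black pad behind the rail: 46 mm long, 200 mm wide, rising away from the rail at 30 degrees; 68 mm from the jig's origin along x, 48 mm above the bench. Axes as the jig's.
- relay_orange: Relay to unclip: white case 36 mm wide, orange foot and tab, 0.145 kg. Origin under its foot's middle, on the rail, 37 to 53 mm to either side of the jig's middle; axes as the jig's while clipped. Foot 72 x 36 x 6 mm; lower case x +-31, z 6 to 59 mm; upper case x +-19, z 59 to 91; plate to 94.5; tab 8 x 28 mm, x 4 to 12, to z 131. Past about 40 degrees of tilt it falls onto the cradle.
- relay_orange_top (a point): Point on the orange relay's axis at the top of its case, 91 mm above its origin; the tab stands 8 mm behind it and reaches 40 mm higher.
- relay_grey: Relay to leave alone: same case, tab and sizes, but grey foot and grey tab. Origin and axes likewise. It stands on the other side of the jig's middle; the gap between the two relays is 38 to 70 mm.
There are look-alikes about, which are no part of the job. What is shaped like the relay_orange but brown is not meant.

How it is judged:
By the outcome, as a careful person would: the job done as asked, in the order asked, and still so for the second after the job is handed in, with the robot touching nothing.
It also fails if it takes over 32 s, if anything falls off the work surface, if the arm or the gripper's body presses on something with over 40 N, if the wrist force passes 120 N, or if a joint passes its speed limit or range.

## Working session

There is one attempt and no reset: what is moved stays moved. The work goes in short steps, Python scripts to look and compute and a tool call to move; the robot and the scene stay as the last step left them, time stands still between calls to the robot, and variables do not carry over. Pictures are saved under pics/ and viewed, about 8 in all and at most 12, crops included, and the job is handed in when it is done.

Besides the shell and the picture viewer there is one more tool, called after ">>>" in YAML: its name, and indented under it one key for each argument. apply_moves: Moves the arm, as the interface text tells. Its arguments: {"type":"object","properties":{"moves":{"type":"array"},"grip_force":{"type":"number"}},"required":["moves"]}

```bash
mkdir -p pics; python3 - <<'E'
from workcell import *
import cv2
print(observe())
for n in ("scene","side"):
    im=get_image(n); cv2.imwrite(f"pics/{n}0.png",im[:,:,::-1])
    c=camera_info(n); print(n,c)
E
```

```text
{'time': 0.0, 'joint_pos': array([ 1.33802671e+00,  3.14222626e-01, -4.80602685e-02,  1.21024051e+00,
       -7.53930784e-06,  1.57079997e+00]), 'qvel': array([-0.00151284,  0.00065151, -0.0020791 , -0.00032074, -0.00265759,
       -0.0004716 ]), 'tau': array([-2.70521941e-04, -5.39597404e+01,  3.39744580e+01,  1.92782830e-02,
        9.65994559e-05,  7.85810670e-06]), 'position': array([0.13827083, 0.58324619, 0.23044488]), 'tcp_rot': array([ 0.70292954, -0.08218033,  0.08204381, -0.70171595]), 'wrist_force': array([ 1.00713957,  0.43652505, -0.25557265]), 'moment': array([-0.04212639, -0.04446349,  0.00346475]), 'finger_gap': 0.0853550113748328}
scene {'camera_matrix': array([[394.72068243,   0.        , 282.73426686],
       [  0.        , 394.72068243, 207.97053401],
       [  0.        ,   0.        ,   1.        ]]), 'extrinsics': array([[ 0.78938055, -0.34898787,  0.50506021,  0.14054162],
       [-0.61345189, -0.41683634,  0.67076392, -0.36580985],
       [-0.02356103, -0.83931814, -0.54312977,  0.54746725],
       [ 0.        ,  0.        ,  0.        ,  1.        ]])}
side {'camera_matrix': array([[414.50313026,   0.        , 276.54969975],
       [  0.        , 414.50313026, 212.37818082],
       [  0.        ,   0.        ,   1.        ]]), 'extrinsics': array([[ 0.99338566, -0.05646471,  0.09998337,  0.49605931],
       [-0.11317165, -0.62871445,  0.76935708, -0.45642098],
       [ 0.01941947, -0.77558357, -0.63094612,  0.6254411 ],
       [ 0.        ,  0.        ,  0.        ,  1.        ]])}
```

View pics/scene0.png

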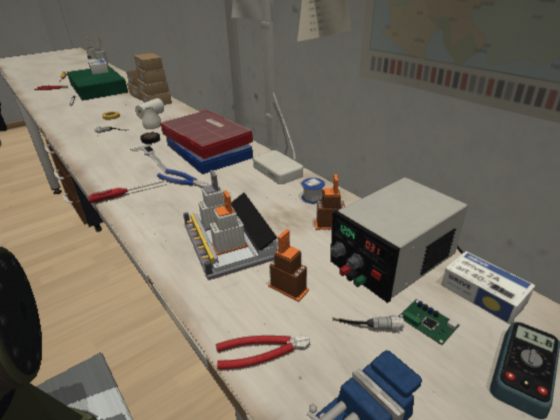

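View pics/side0.png

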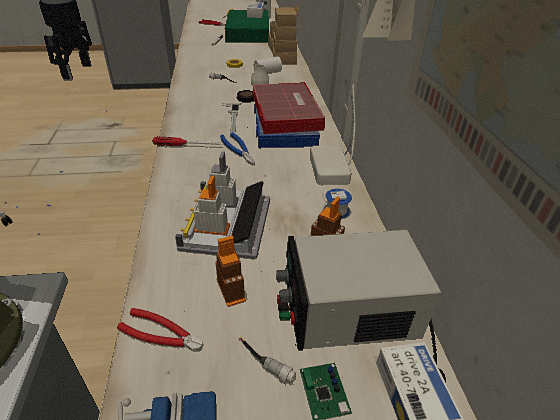

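Scene view: the jig is at about (228,232). The candidates are the relay on the jig with an orange tab at (225,205), a brown one at (288,265) and a brown one at (328,205). Only the first is clipped on the rail, has a white case and has a grey twin behind it at (212,185). I'll confirm this in an enlarged crop.

```bash
python3 - <<'E'
import cv2,numpy as np
a=cv2.imread("pics/scene0.png")[165:285,178:283]; b=cv2.imread("pics/side0.png")[145:265,170:275]
o=np.hstack([cv2.resize(i,(399,456),interpolation=cv2.INTER_CUBIC) for i in (a,b)])
cv2.imwrite("pics/crop1.png",o)
E
```

```text
(no output)
```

View pics/crop1.png

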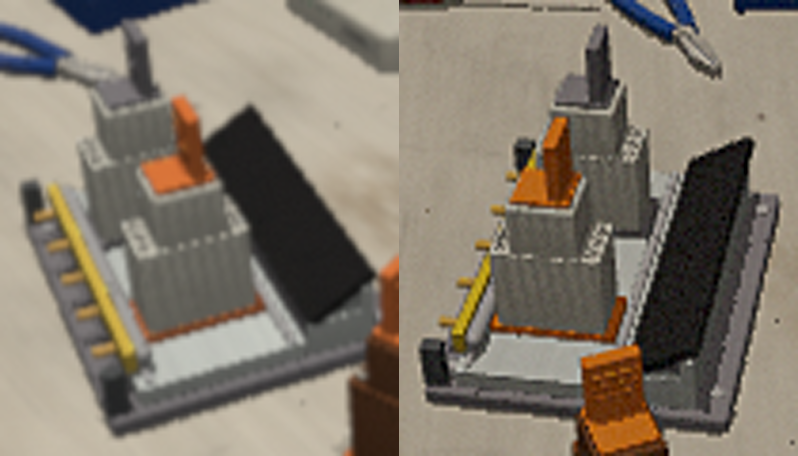

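Both crops confirm it: white case with orange foot and tab, on the rail, nearer the camera (tab at scene (227,196)). The grey relay stands behind it. Next I fit the pose.

```bash
cat > fit.py <<'E'
from workcell import *
import numpy as np
from scipy.optimize import least_squares
S=[(376,275,(87.9,-100,59.5),0),(250,107,(87.9,100,59.5),0),(312,322,(48.1,-100,36.5),0),(118,432,(-65,-105,0),0),
(137,342,(-36,-18,24),1),(155,208,(-19,-18,115),1),(222,182,(19,-18,115),1),(100,118,(-19,-18,115),2),(170,95,(19,-18,115),2)]
D=[(752,140,(87.9,100,59.5),0),(643,368,(48.1,-100,36.5),0),(722,430,(107,-105,0),0),(490,332,(-36,-18,24),1),(617,340,(36,-18,24),1),
(512,205,(-19,-18,115),1),(583,207,(19,-18,115),1),(620,115,(19,-18,115),2)]
C={n:camera_info(n) for n in("scene","side")}
def proj(n,P):
    c=C[n]; E=np.linalg.inv(c["extrinsics"]); q=c["camera_matrix"]@(E[:3,:3]@P+E[:3,3]); return q[:2]/q[2]
def res(p):
    r=[]
    for n,L,u0,v0,x0 in(("scene",S,178,165,0),("side",D,170,145,399)):
        for x,y,P,k in L:
            P=np.array(P)/1000.; P[1]+=(0,p[3],p[4])[k]
            c,s=np.cos(p[2]),np.sin(p[2])
            W=np.array([p[0]+c*P[0]-s*P[1],p[1]+s*P[0]+c*P[1],P[2]])
            r+=list(proj(n,W)-[u0+(x-x0)/3.8,v0+y/3.8])
    return np.array(r)
f=least_squares(res,[.4,.2,0,-.045,.045],loss="soft_l1")
print(f.x,np.round(res(f.x).reshape(-1,2),1).tolist())
p=f.x;c,s=np.cos(p[2]),np.sin(p[2])
for o in p[3:]: print("relay",p[0]-s*o,p[1]+c*o)
E
python3 fit.py
```

```text
[ 0.45850176  0.28019203 -0.2325468  -0.04516306  0.04908189] [[-0.2, -1.9], [-0.0, -1.8], [-0.7, -0.1], [-0.4, 2.4], [1.3, 0.6], [-0.4, -2.6], [0.3, -0.5], [1.3, -1.0], [-0.1, 1.0], [0.0, -1.5], [-4.4, 0.9], [2.9, 1.6], [1.4, -0.7], [0.7, 0.3], [-0.8, -0.1], [-1.1, 1.0], [-1.0, -0.7]]
relay 0.44809363605823205 0.23624464133024342
relay 0.4698129964271528 0.3279527563000499
```

```bash
cat > delta.py <<'E'
from workcell import *
import numpy as np,sys
from scipy.spatial.transform import Rotation as R
def go(cx,cy,yaw,o,x,z,dy=0):
    s=observe(); T=R.from_quat(s["tcp_rot"]); M=T.as_matrix()
    ex=np.array([np.cos(yaw),np.sin(yaw),0]); ey=np.array([-ex[1],ex[0],0])
    W=np.array([cx,cy,0])+ex*x+ey*(o+dy); W[2]=z
    d=T.inv().apply(W-s["position"])*100
    j=M[:,2]; ang=np.degrees(np.arctan2(j@ex,j@ey)); ang=(ang+90)%180-90 # turn jaw axis to jig y, ccw about +z
    P=s["position"]-[cx,cy,0]
    print("t",s["time"],"jig pos mm",np.round(np.array([P@ex,P@ey-o,P[2]])*1000,1),"F",np.round(s["wrist_force"],1))
    print("tool axes cols\n",M.round(3)); print("target",W.round(3),"shift cm",d.round(2),"world ccw turn deg",round(ang,1),"spin about tool y",round(ang*np.sign(M[2,1]),1))
E
python3 -c "
from delta import *
go(.4585,.2802,-.2325,-.0452,-.045,.20)"
```

```text
t 0.1 jig pos mm [-381.4  266.4  230.5] F [-0.4  0.4  1.5]
tool axes cols
 [[ 0.973 -0.     0.231]
 [-0.231 -0.002  0.973]
 [ 0.    -1.    -0.002]]
target [0.404 0.247 0.2  ] shift cm [ 33.65   3.09 -26.62] world ccw turn deg 0.0 spin about tool y -0.0
```

>>> apply_moves:
  moves:
    - [1, 33.6, 3.1, -26.6, 0]
    - [1, 33.6, 3.1, -26.6, 0]
    - [1, 33.6, 3.1, -26.6, 0]
    - [1, 33.6, 3.1, -26.6, 0]
    - [1, 33.6, 3.1, -26.6, 0]
    - [1, 33.6, 3.1, -26.6, 0]
    - [1, 33.6, 3.1, -26.6, 0]
    - [1, 33.6, 3.1, -26.6, 0]
    - [1, 33.6, 3.1, -26.6, 0]
    - [1, 33.6, 3.1, -26.6, 0]
    - [1, 33.6, 3.1, -26.6, 0]
    - [1, 33.6, 3.1, -26.6, 0]

```text
time: 1.3
position: [0.4034, 0.2481, 0.2002]
tcp_rot: [-0.702, 0.082, -0.082, 0.702]
wrist_force: [0.6, 0.9, -1.4]
finger_gap: -0.0001
```

```bash
python3 - <<'E'
from delta import *
import cv2
go(.4585,.2802,-.2325,-.0452,-.028,.135)
w=get_image("wrist");s=get_image("scene")[140:290,150:350]
print(camera_info("wrist"))
o=np.zeros((450,800,3),np.uint8); 
w2=cv2.resize(w,(520,390)); o[:390,:520]=w2; o[:210,520:]=cv2.resize(s,(280,210))
cv2.imwrite("pics/w1.png",o[:,:,::-1])
E
```

```text
t 1.3 jig pos mm [-46.2   1.2 200.2] F [ 0.6  0.9 -1.4]
tool axes cols
 [[ 0.973 -0.001  0.23 ]
 [-0.23   0.     0.973]
 [-0.001 -1.     0.   ]]
target [0.421 0.243 0.135] shift cm [ 1.83  6.52 -0.13] world ccw turn deg -0.0 spin about tool y 0.0
{'camera_matrix': array([[303.40281307,   0.        , 277.41426221],
       [  0.        , 303.40281307, 205.51278727],
       [  0.        ,   0.        ,   1.        ]]), 'extrinsics': array([[ 2.28241087e-01,  9.37834553e-01,  2.61481084e-01,
         3.36595597e-01],
       [ 9.73604193e-01, -2.20114389e-01, -6.03699469e-02,
         2.63750109e-01],
       [ 9.38726804e-04,  2.68357982e-01, -9.63318801e-01,
         3.42019125e-01],
       [ 0.00000000e+00,  0.00000000e+00,  0.00000000e+00,
         1.00000000e+00]])}
```

View pics/w1.png

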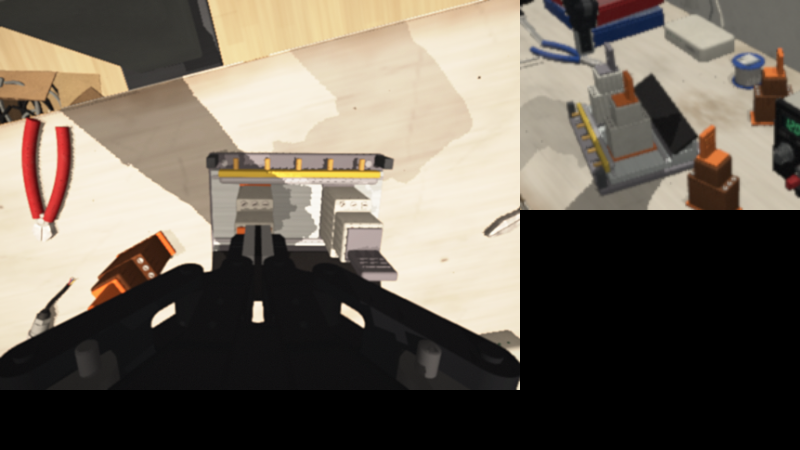

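The closed fingers (258,232) stand about over the orange relay's centre line (case columns 236–273), roughly 3 mm to +y. The grey relay (355,225) is well clear. I'll lower in front of the tab.

>>> apply_moves:
  moves:
    - [1, 1.0, 2, -0.3, 0]
    - [1, 1.6, 4, -0.3, 0]
    - [1, 1.6, 6, -0.3, 0]
    - [1, 1.6, 6, -0.3, 0]
    - [1, 1.6, 6, -0.3, 0]

```text
time: 1.9
position: [0.4182, 0.2414, 0.1405]
tcp_rot: [0.703, -0.082, 0.081, -0.702]
wrist_force: [-0.4, -0.9, 0.7]
finger_gap: -0.0002
```

>>> apply_moves:
  moves:
    - [1, 0.4, 0, 0, 0]
    - [1, 0.8, 0, 0, 0]
    - [1, 1.2, 0, 0, 0]
    - [1, 1.6, 0, 0, 0]
    - [1, 2.0, 0, 0, 0]
    - [1, 2.4, 0, 0, 0]
    - [1, 2.8, -0.1, 0, 0]
    - [1, 2.8, -0.1, 0, 0]

```text
time: 2.7
position: [0.4464, 0.2343, 0.1413]
tcp_rot: [0.702, -0.082, 0.082, -0.702]
wrist_force: [-1.5, 0.4, 1.0]
finger_gap: -0.0001
```

```bash
python3 - <<'E'
from delta import *
import cv2
go(.4585,.2802,-.2325,-.0452,-.028,.135)
a=get_image("scene")[150:270,170:290];b=get_image("side")[135:255,165:285]
cv2.imwrite("pics/p1.png",np.hstack([cv2.resize(i,(400,400),interpolation=2) for i in(a,b)])[:,:,::-1])
E
```

```text
t 2.7 jig pos mm [ -1.2  -2.3 141.3] F [-1.5  0.4  1. ]
tool axes cols
 [[ 0.973 -0.     0.231]
 [-0.231 -0.     0.973]
 [-0.    -1.    -0.   ]]
target [0.421 0.243 0.135] shift cm [-2.68  0.63  0.23] world ccw turn deg 0.0 spin about tool y -0.0
```

View pics/p1.png

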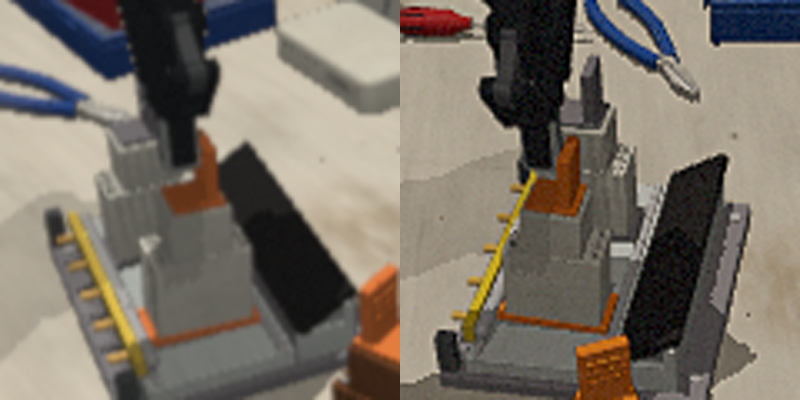

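The fingers are just at the tab's near face (scene crop (190,160)). The relay is still upright, so I keep pushing.

>>> apply_moves:
  moves:
    - [1, 0.4, 0, 0, 0]
    - [1, 0.8, 0, 0, 0]
    - [1, 1.2, 0, 0, 0]
    - [1, 1.6, 0, 0, 0]
    - [1, 2.0, -0.1, 0, 0]
    - [1, 2.4, -0.2, 0, 0]
    - [1, 2.8, -0.2, 0, 0]
    - [1, 3.2, -0.2, 0, 0]
    - [1, 3.2, -0.2, 0, 0]

```text
time: 3.7
position: [0.4778, 0.2269, 0.1433]
tcp_rot: [0.702, -0.082, 0.082, -0.702]
wrist_force: [-0.2, -0.3, -0.7]
finger_gap: -0.0003
```

```bash
python3 - <<'E'
from delta import *
import cv2
go(.4585,.2802,-.2325,-.0452,-.028,.135)
a=get_image("scene")[150:270,170:290];b=get_image("side")[135:255,165:285]
cv2.imwrite("pics/p2.png",np.hstack([cv2.resize(i,(400,400),interpolation=2) for i in(a,b)])[:,:,::-1])
E
```

```text
t 3.7 jig pos mm [ 31.1  -2.2 143.3] F [-0.2 -0.3 -0.7]
tool axes cols
 [[ 0.973  0.     0.231]
 [-0.231 -0.     0.973]
 [ 0.    -1.     0.   ]]
target [0.421 0.243 0.135] shift cm [-5.91  0.82  0.22] world ccw turn deg 0.0 spin about tool y -0.0
```

View pics/p2.png

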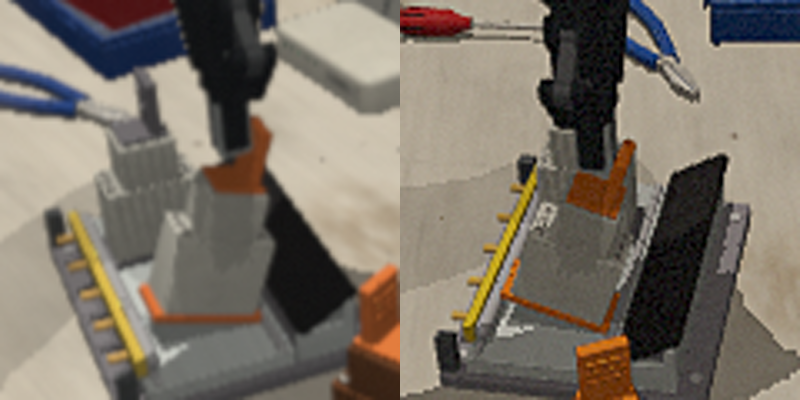

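The relay is tilted about 20°, with its near foot edge lifted past the catch and the grey one untouched. I'll continue over the tipping point.

>>> apply_moves:
  moves:
    - [1, 0.4, 0, 0, 0]
    - [1, 0.8, 0, 0, 0]
    - [1, 1.2, 0, 0, 0]
    - [1, 1.6, 0.1, 0, 0]
    - [1, 2.0, 0.2, 0, 0]
    - [1, 2.4, 0.3, 0, 0]
    - [1, 2.8, 0.4, 0, 0]
    - [1, 3.2, 0.5, 0, 0]
    - [1, 3.6, 0.7, 0, 0]
    - [1, 4.0, 0.9, 0, 0]
    - [1, 4.4, 1.1, 0, 0]
    - [1, 4.8, 1.3, 0, 0]

```text
time: 5.0
position: [0.5242, 0.2158, 0.1301]
tcp_rot: [0.702, -0.082, 0.082, -0.702]
wrist_force: [0.0, -0.1, 0.7]
finger_gap: 0.0002
```

```bash
python3 - <<'E'
from delta import *
import cv2
go(.4585,.2802,-.2325,-.0452,-.028,.135)
a=get_image("scene")[150:270,170:290];b=get_image("side")[135:255,165:285]
cv2.imwrite("pics/p3.png",np.hstack([cv2.resize(i,(400,400),interpolation=2) for i in(a,b)])[:,:,::-1])
E
```

```text
t 5.0 jig pos mm [ 78.8  -2.3 130.1] F [ 0.  -0.1  0.7]
tool axes cols
 [[ 0.973 -0.     0.231]
 [-0.231 -0.     0.973]
 [-0.    -1.    -0.   ]]
target [0.421 0.243 0.135] shift cm [-10.68  -0.49   0.23] world ccw turn deg 0.0 spin about tool y -0.0
```

View pics/p3.png

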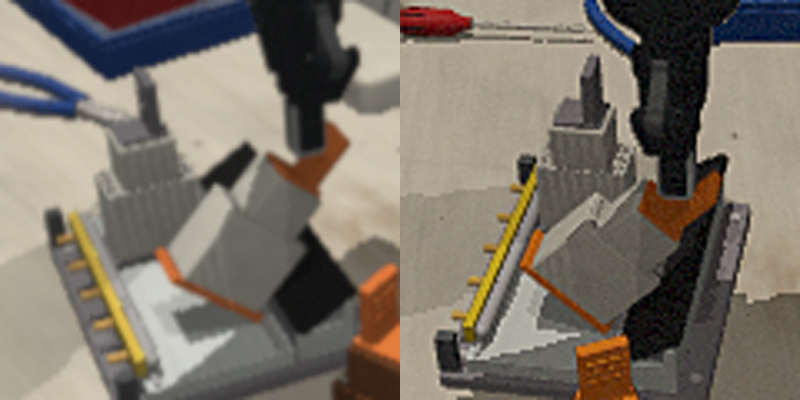

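It is now about 45° over. I'll push slightly further so it falls by itself, then retreat up and back.

>>> apply_moves:
  moves:
    - [1, 0.4, 0.2, 0, 0]
    - [1, 0.8, 0.5, 0, 0]
    - [1, 1.2, 0.8, 0, 0]
    - [1, 1.2, 0.8, 0, 0]
    - [1, 1.2, 0.8, 0, 0]
    - [1, 0.5, 0, 0, 0]
    - [1, -1, -3, 0, 0]
    - [1, -3, -7, 0, 0]
    - [1, -6, -11, 0, 0]
    - [1, -10, -13, 0, 0]
    - [1, -14, -13, 0, 0]
    - [1, -14, -13, 0, 0]

```text
time: 6.3
position: [0.3838, 0.2489, 0.2622]
tcp_rot: [-0.702, 0.081, -0.081, 0.703]
wrist_force: [-0.1, -0.4, -0.4]
finger_gap: 0.0002
```

```bash
python3 - <<'E'
from delta import *
import cv2
a=get_image("scene")[150:270,170:290];b=get_image("side")[135:255,165:285]
cv2.imwrite("pics/p4.png",np.hstack([cv2.resize(i,(400,400),interpolation=2) for i in(a,b)])[:,:,::-1])
for i in range(8): c=get_image("side")[135:255,165:285]
print("max diff",np.abs(c.astype(int)-b).max(), np.abs(c.astype(int)-b).mean())
E
```

```text
max diff 91 3.158101851851852
```

View pics/p4.png

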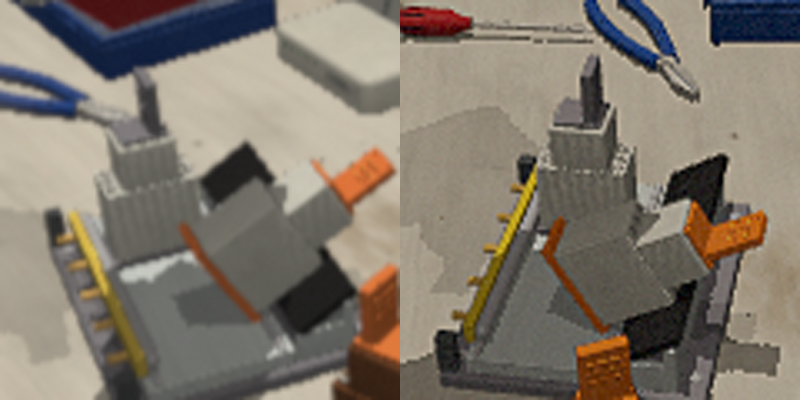

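The orange relay lies flush on the cradle at about 60°, opposite its own place. The grey relay is upright and clipped, and the arm is clear. One last stillness check, then I hand in.

```bash
python3 - <<'E'
from delta import *
import cv2
def cen(im):
    m=cv2.inRange(cv2.cvtColor(im[180:240,200:280],cv2.COLOR_RGB2HSV),(5,170,90),(22,255,255)); return np.argwhere(m).mean(0).round(2),(m>0).sum()
print(cen(get_image("side")))
for i in range(14): im=get_image("side")
print(cen(im),observe()["time"],observe()["wrist_force"])
print(job_done())
E
```

```text
(array([30.81, 46.13]), np.int64(399))
(array([30.79, 46.24]), np.int64(401)) 7.55 [-0.08718496  0.24137496 -0.25543447]
the job is handed in; nothing more can be done
None
```

I unclipped the orange relay by pushing its tab back with the closed fingers. It lifted past the catch, tipped over the lip and fell onto the cradle. I then backed the arm away and handed the job in at 7.6 s of the 32 s allowed.

- **Orange relay:** the last picture shows it leaning flush on the black cradle at about 60°, opposite its own place. Its orange area moved about 0.1 px over 0.7 s, so it was at rest.
- **Grey relay:** it is still upright and clipped where it was.
- **Forces:** the wrist readings after each move were only 1–2 N, and about 0.4 N at hand-in with the robot clear of everything. I read them only at the end of moves, not during the push.
- **Disagreement:** an earlier whole-crop picture comparison differed by a mean of 3.2 grey levels and a maximum of 91. I took that as image noise, since the orange area hardly moved.

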